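# Lock the tester's turntable with its index pin

### The job

Lock the turntable of the blue test stand. Take the long round-headed index pin from the grey block and stand it in the hole of the stand's guide so that it rests loose on the turntable; then turn the table by its bar until the pin drops into the table's hole, and gently press the pin down until its head sits flush on the guide. Never force the pin, and leave the short square-headed pin, the brass weight and the bottle as they are.

Things in the scene. Friction and masses are not known exactly. Their poses are not given: they have to be found in the camera images.
- stand: Blue turntable stand fixed to the bench. Origin: under the centre of its 200 x 200 x 12 mm foot, on the turntable's vertical axis; z up. A fixed guide arm overhangs the table's edge on the stand's -y side, carried by a post outside the table.
- table_top (a point): Centre of the aluminium turntable's top face, 48 mm above the bench, on the axis (point axes as the stand's, they do not turn). The table is 180 mm across, 12 mm thick, with one vertical 12 mm through hole 70 mm from the axis, at the bar's end that is nearer the guide when the bar angle is 0.
- guide (a point): Centre of the guide hole's mouth, at (0, -70, 80) mm in the stand's frame, axes as the stand's. The aluminium guide arm is 30 mm wide, 24 mm thick, top 80 mm and underside 56 mm above the bench; its inner end is 56 mm from the table axis. Its vertical through hole is 11.4 mm wide.
- shoe_top (a point): Top of a brass brake shoe at its start, 30 mm above the bench, in a 13 mm bore of the foot right under the guide hole. A pin that drops through the table comes to rest on it, 18 mm lower than on the table. Friction holds the shoe (6 N, no spring back): the pin must be pressed 14 mm further with 6 to 8 N until its head meets the guide.
- bar_top (a point): Middle of the top of the turning bar, on the table's axis, 96 mm above the bench, axes as the stand's (they do not turn with the bar). The dark steel bar is 64 mm long, 14 mm wide and 30 mm high (66 to 96 mm above the bench), to be gripped across its 14 mm width from above.
- bar (a joint): Angle (rad) of turning bar and table, counter-clockwise from above positive; 0: the bar lies along the stand's y axis. Starts between 0.5 and 1.35; friction 0.12 N m. The table is clamped to it only roughly: its hole is under the guide at an angle between -0.12 and 0.12, new each time, to be found by feel: turn slowly (20 N grip), pin standing on the table, till it drops and blocks the table.
- pin: Index pin, steel, about 90 g: shank 10 mm thick, 64 mm long, tapering to 5 mm over the lowest 6 mm; round head on top, 24 mm across, 16 mm high. Origin: centre of the tip; z along the pin to the head. Starts upright in the grey block, tip 6 mm above the bench. Tip heights: standing on the table in the guide 48 mm, dropped onto the shoe 30 mm, fully home 16 mm. Bears 25 N at most.
- block: Grey plastic pin block fixed to the bench, 50 x 120 x 46 mm (x, y, z), origin under its centre. Two 12 mm holes 40 mm deep, 30 mm to either side of the centre along its y axis, hold the index pin and the short pin, either way round.
- short_pin: Bystander: short steel pin with a square head 20 x 20 x 12 mm, shank 10 mm across, 58 mm in all; origin at the tip, z up. Stands in the other hole of the grey block.
- weight: Bystander: brass weight with a knob, 48 mm across, 66 mm high, 500 g; origin under its centre.
- wash_bottle: Bystander: white plastic bottle, 60 mm across, 130 mm high; origin under its centre.
Mind the look-alikes: they are no part of the job. Leave any pink or purple look-alike of the pin alone.

How it is judged:
On the way, in this order (a step that is already met when the one before it is completed fails the run):
1. the index pin stands released in the guide hole, resting on the turntable (horizontal distance between pin and guide below 0.004 m and z of pin in the frame of guide between -0.036 and -0.028 m and contact force between the fingers and pin below 0.3 N), for 0.2 s.
2. the pin has dropped through the table's hole (horizontal distance between pin and guide below 0.004 m and z of pin in the frame of guide below -0.046 m), for 0.2 s.
3. the pin is pressed home, its head on the guide (z of pin in the frame of guide below -0.061 m and horizontal distance between pin and guide below 0.004 m and angle between pin's own z axis and vertical below 0.06 rad), for 0.2 s.
At the end, for the whole second after the job is handed in: The index pin is upright (within 0.06 rad) in the guide hole (tip within 4 mm of its axis), through the turntable, its head down on the guide (within 3 mm), at rest (all of step 3 and linear speed of pin below 0.02 m/s); the robot touches nothing.
It fails at once if the pin is forced: more than 25 N between the pin and the stand (contact force between pin and stand above 25 N).
It fails at once if the short pin is disturbed (moved more than 15 mm) (distance of short_pin from where it was at the start of the episode above 0.015 m).
It fails at once if the weight is disturbed (moved more than 15 mm) (distance of weight from where it was at the start of the episode above 0.015 m).
It fails at once if the wash bottle is disturbed (moved more than 15 mm) (distance of wash_bottle from where it was at the start of the episode above 0.015 m).
It also fails if it takes over 69 s, if anything falls off the work surface, if the arm or the gripper's body presses on something with over 40 N, if the wrist force passes 120 N, or if a joint passes its speed limit or range.

### The arm

A 6-joint arm with a two-finger parallel gripper is mounted at the origin on the work surface. World frame = base frame: x ahead of the robot, y to its left, z up, the work surface at z = 0. Lengths are in m, angles in rad, forces in N, time in s.
With the tool pointing down it reaches from about 0.35 to 0.975 m from the base axis. Payload 4.9 kg.
Tool frame: the origin (TCP) lies on the centre line of the jaws, within the pads' length; the fingertips stand 25 mm ahead of it and the grasp point (between the pads) lies 6 mm ahead of it; z points along the fingers, y is the line along which they close (so a half turn about z gives the same grasp; the last joint's range is limited). The gripper opens to 85 mm and grips with 20 to 120 N. Pads are 22 mm wide; open, the fingers measure 114 mm over their backs; the gripper's body (76 mm by 85 mm) begins 54 mm behind the grasp point. The pads swing forward as they close: fully open they stand 13 mm farther back than shut.
Start: joints at [1.014, 0.053, 1.613, -0, 1.476, -0.119], TCP at [0.265, 0.566, 0.256] pointing down, gripper open.
Joint ranges: [-3.01, 3.01], [-1.01, 2.22], [0.06, 2.58], [-1.02, 4.17], [0.09, 2.62], [-3.14, 3.14]. Speed limits (rad/s): [2.57, 2.57, 3.14, 3.14, 3.14, 3.14].

### API

Orientations are given as a unit quaternion [w, x, y, z].
In Python, from plant import state, grab_frame, get_calibration, job gives the robot as it stands. The module is installed in compiled form; this text tells all that it offers.
- The arm moves only by the tool move_arm, never from a script. Its argument "targets" is a list that holds one entry, the list of rows, each a list of 5 numbers: the opening in per cent of the stroke, from 0 (shut) to 100 (fully open), then the shift along the tool's x, y, z as a fraction of full scale, then the turn about the tool's z as a fraction of full scale. A call has 1 to 5 rows; each row shifts and turns the commanded pose from where the row before left it, along the tool's axes as they then stand; what a row does not reach is not made up. Full scale, the value 1, is 0.6 m for a shift and 6 degrees for a turn. A row lasts 1/12 s, in which the tool goes at most 41.7 mm and 7.16 degrees, less where a joint would pass 70% of its speed; a pose out of reach is approached as far as the arm can. A call with a number of a shift or a turn outside -1 to 1 is refused whole. A call with a gripper value outside its range is refused whole. The fingers move at their own pace and stop on an object; the grip force is fixed at half the most. Time passes only in rows, so rows that do not move let the fingers close. It gives the time, the measured TCP pose, the force, the opening and the grip force at its end, in the units of the state.
- state(): the state, without advancing time (a new reading comes with each control period).
- grab_frame(name): name is "scene" or "top" or "wrist"; returns the picture (420x560x3 uint8, red, green, blue); there is no depth.
- get_calibration(name): a dict with "vertical_fov" (degrees; the focal length in pixels is half the picture's height over the tangent of half this angle, whatever the lens; pixels are square), "cx", "cy" (the principal point, pixels), "R" (3x3) and "t" (3): a world point X has camera coordinates R X + t. Camera axes: x right, y down, z forward; pixel columns grow to the right and rows downward; lengths in m; the calibration is good to about 2 mm. A picture is of the moment at which its call begins: read the wrist's pose just before it. get_calibration takes no time and is no camera call; for the wrist camera it gives the pose at the moment of the call.
- job.job_done(): hands the job in; it is judged then, once.
The state is a dict: "time": time; "joint_pos": joint angles; "joint_vel": joint speeds; "joint_efforts": joint torques, N m; "tool_pos": TCP position; "tool_rot": TCP orientation; "contact_force": force on the tool from outside, world axes, zero at the start; "ft_torque": the same for the moment, N m; "gripper_width": opening from 0.0 (shut) to 1.0 (fully open); "grasp_force": force on a finger pad.
Only numpy, scipy, OpenCV 4.12 (cv2) and the standard library are available. Lean on these libraries where they do the work, as an engineer would, in place of code of your own. Each camera call takes 0.05 s, during which the arm holds its last target. There are 200 camera calls.

## Working session

There is one attempt and no reset: what is moved stays moved. The work goes in short steps, Python scripts to look and compute and a tool call to move; the robot and the scene stay as the last step left them, time stands still between calls to the robot, and variables do not carry over. Pictures are saved under pics/ and viewed, at most 10 in all, crops included, and the job is handed in when it is done.

Besides the shell and the picture viewer there is one more tool, called after "Call:" as name([rows], argument=value, ...), one row to a line, values as JSON. move_arm: Moves the arm, as the interface text tells. Shift numbers are shares of 0.6 m and turn numbers shares of 6 degrees, none past 1 either way. Its arguments: {"type":"object","properties":{"targets":{"type":"array"}},"required":["targets"]}

```bash
mkdir -p pics; ls; cat > h.py <<'E'
import numpy as np, cv2
from plant import state, grab_frame, get_calibration, job
def save(n,f): cv2.imwrite('pics/'+f,cv2.cvtColor(grab_frame(n),cv2.COLOR_RGB2BGR))
def K(c): 
    f=210/np.tan(np.radians(c['vertical_fov'])/2); return f
def px2w(n,u,v,z,c=None):
    c=c or get_calibration(n); R=np.array(c['R']);t=np.array(c['t']);f=K(c)
    d=R.T@np.array([(u-c['cx'])/f,(v-c['cy'])/f,1]); o=-R.T@t
    return o+d*(z-o[2])/d[2]
def w2px(n,X,c=None):
    c=c or get_calibration(n); p=np.array(c['R'])@np.array(X)+np.array(c['t']); f=K(c)
    return np.array([c['cx']+f*p[0]/p[2],c['cy']+f*p[1]/p[2]])
E
python3 - <<'E'
from h import *
print(state())
for n in('scene','top','wrist'): save(n,n+'0.png'); print(n,get_calibration(n))
a=cv2.imread('pics/scene0.png')
E
```

```text
pics
{'time': 0.0, 'joint_pos': array([ 1.01400094e+00,  5.33583731e-02,  1.61426817e+00,  9.38698315e-06,
        1.47598961e+00, -1.18971742e-01]), 'joint_vel': array([ 0.00047088,  0.00098934,  0.00146566,  0.00052864, -0.003024  ,
       -0.00092731]), 'joint_efforts': array([-2.47220305e-04, -3.93699038e+01, -3.70168269e+01, -1.46591028e-04,
        7.42087956e-03,  8.40321434e-06]), 'tool_pos': array([0.26466505, 0.56557895, 0.25507745]), 'tool_rot': array([-3.39793279e-04,  2.17167869e-01,  9.76133747e-01, -9.52993552e-04]), 'contact_force': array([ 0.2716399 , -0.24313406, -0.43785871]), 'ft_torque': array([-0.03145415, -0.01791545, -0.02433039]), 'grasp_force': 0.0, 'gripper_width': 1.0027981998025282}
scene {'vertical_fov': 55.004611593556064, 'cx': 279.2077272789594, 'cy': 207.13310753877042, 'R': array([[-0.78294806,  0.62205504, -0.00631387],
       [ 0.42040793,  0.52160989, -0.74241518],
       [-0.45852973, -0.58392692, -0.66991032]]), 't': array([ 0.45376059, -0.16840674,  1.20336601])}
top {'vertical_fov': 55.34321506761922, 'cx': 281.38192614300897, 'cy': 210.11573199376696, 'R': array([[ 0.00964503, -0.99962515,  0.0256229 ],
       [-0.99775635, -0.01131839, -0.06598606],
       [ 0.06625134, -0.02492898, -0.99749151]]), 't': array([-0.04979358,  0.54867722,  1.19653193])}
wrist {'vertical_fov': 70.33087682505497, 'cx': 284.425079616724, 'cy': 205.20569379960915, 'R': array([[ 0.42347437,  0.90590658, -0.00165246],
       [ 0.86885491, -0.40563653,  0.28381358],
       [ 0.25643829, -0.12162352, -0.95887805]]), 't': array([-0.62421122, -0.03730944,  0.37977331])}
```

View pics/scene0.png

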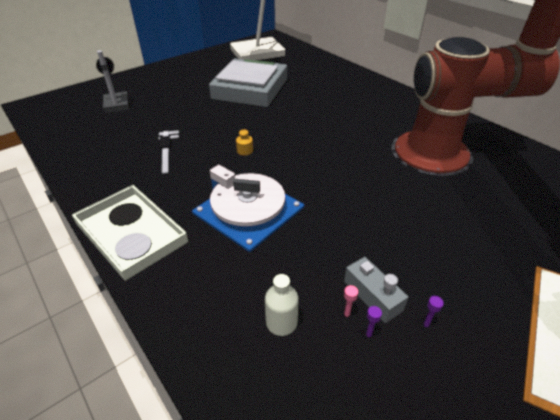

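View pics/top0.png

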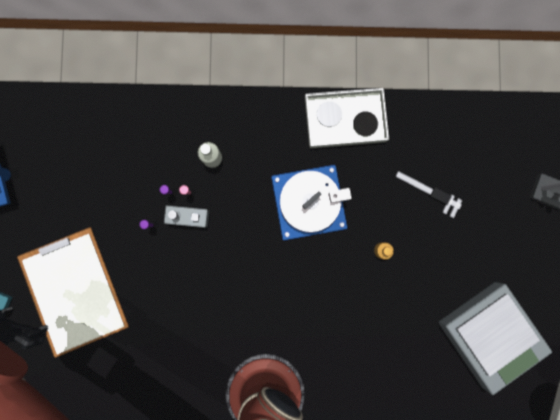

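The scene camera shows the stand at about (248,205) and the block at (376,287). In the block, a grey square head is at (366,267) and a grey round head at (391,283). The top view shows the block at (186,217) with heads at (172,215) and (195,217), and the stand at (311,202) with its guide at (340,195).

Candidates for the pin, in top-view pixels: grey (172,215), grey (195,217), pink (184,190), purple (164,189) and purple (144,225). The grey round one in the block at (172,215) fits the description. I'll confirm it in one enlarged crop.

```bash
python3 - <<'E'
from h import *
a=cv2.imread('pics/top0.png')
b=cv2.resize(a[195:240,155:215],(480,360),interpolation=cv2.INTER_CUBIC)   #x8
c=cv2.resize(a[160:245,267:357],(320,302),interpolation=cv2.INTER_CUBIC)
o=np.zeros((360,800,3),np.uint8);o[:,:480]=b;o[:302,480:]=c
cv2.imwrite('pics/crop1.png',o)
for u,v,z in[(172,215,.086),(195,217,.064),(311,202,.048),(340,195,.08)]: print(px2w('top',u,v,z))
E
```

```text
[0.52725299 0.2686879  0.086     ]
[0.52329955 0.20765434 0.064     ]
[ 0.57239044 -0.13109008  0.048     ]
[ 0.59095275 -0.2120865   0.08      ]
```

View pics/crop1.png

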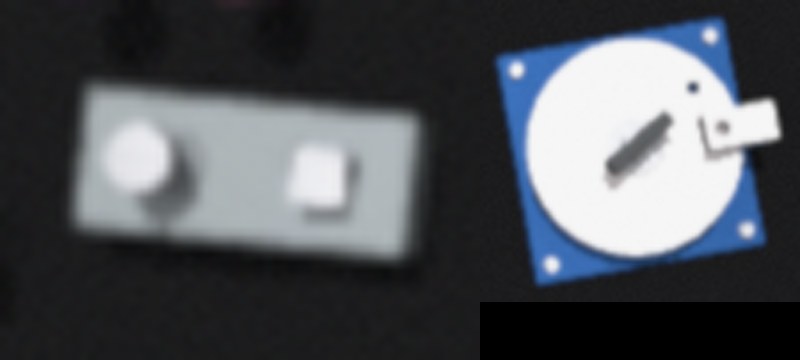

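The crop confirms it: the round head is at top-view px (171.8,214.2) and the square head at (194.5,216.7). The bar lies at about +0.5 rad. I'll fly over the pin now.

Call:
move_arm([
  [[45,-0.06,-0.026,0,0],[45,-0.06,-0.026,0,0],[45,-0.06,-0.026,0,0],[45,-0.06,-0.026,0,0],[45,-0.06,-0.026,0,0]],
])

```text
time: 0.57
tool_pos: [0.3955, 0.4175, 0.2559]
tool_rot: [-0.0, 0.217, 0.976, -0.0]
contact_force: [0.2, 0.5, 0.1]
gripper_width: 0.449
grasp_force: 0.0
```

Call:
move_arm([
  [[45,-0.06,-0.026,0,0],[45,-0.06,-0.026,0,0],[45,-0.06,-0.026,0,0],[45,-0.06,-0.026,0,0],[45,-0.06,-0.026,0,0]],
])

```text
time: 0.98
tool_pos: [0.5257, 0.2704, 0.256]
tool_rot: [-0.0, 0.217, 0.976, -0.0]
contact_force: [0.7, 1.3, 0.0]
gripper_width: 0.449
grasp_force: 0.0
```

Call:
move_arm([
  [[45,0,0,0.04,1],[45,0,0,0.04,1],[45,0,0,0,1],[45,0,0,0,1],[45,0,0,0,0.5]],
])

```text
time: 1.4
tool_pos: [0.5244, 0.2716, 0.2069]
tool_rot: [-0.001, 0.441, 0.897, -0.001]
contact_force: [0.1, -0.3, 1.0]
gripper_width: 0.452
grasp_force: 0.0
```

```bash
cat >> h.py <<'E'
from scipy.spatial.transform import Rotation as Ro
def RT():
    s=state(); return Ro.from_quat(np.roll(s['tool_rot'],-1)).as_matrix(), s['tool_pos']
def rel(X):  # tool-axis delta in units to bring TCP to X
    R,p=RT(); return np.round(R.T@(np.array(X)-p)/.6,4)
def yaw(): R,p=RT(); return np.degrees(np.arctan2(R[1,1],R[0,1]))
E
python3 - <<'E'
from h import *
print(RT(),yaw(),state()['gripper_width'],state()['contact_force'])
print('w pred',w2px('wrist',[.527,.269,.086]))
c=get_calibration('wrist');save('wrist','w1.png');
a=cv2.imread('pics/w1.png')
print({k:np.array(v).tolist() for k,v in c.items()})
E
```

```text
(array([[-6.10678549e-01,  7.91875467e-01, -2.22575904e-03],
       [ 7.91878273e-01,  6.10678425e-01, -8.13994707e-04],
       [ 7.14640583e-04, -2.25961933e-03, -9.99997192e-01]]), array([0.52438178, 0.27164288, 0.20688552])) 37.63868646576564 0.4521695244464501 [ 0.10562371 -0.29338932  1.01543917]
w pred [285.22828789 211.19459864]
{'vertical_fov': 70.33087682505497, 'cx': 284.425079616724, 'cy': 205.20569379960915, 'R': [[0.7915379756546982, 0.6111140734930918, -0.002687429095767796], [0.5866658747975375, -0.7586255098331053, 0.2833910499266051], [0.17114550664421446, -0.2258914009189892, -0.9590006728602195]], 't': [-0.5806226814426758, -0.12443090133432853, 0.304060848883098]}
```

View pics/w1.png

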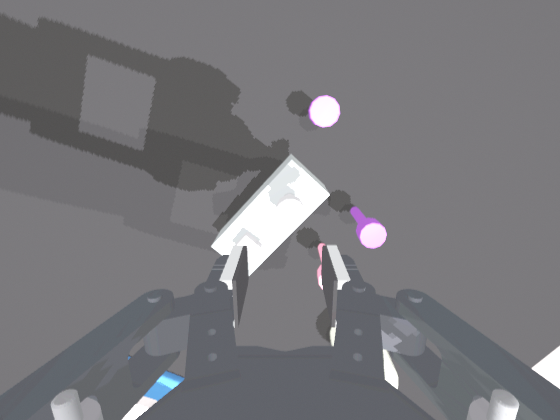

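The wrist view shows the block around (270,215), the round head at about (290,208) near the predicted (285,211), and purple and pink pins at (372,235), (324,111) and (325,260). I'll measure the head circle.

```bash
python3 - <<'E'
from h import *
a=cv2.imread('pics/w1.png'); g=a[140:280,200:350]
b=g.astype(float).mean(2); b=np.clip((b-150)*255/105,0,255).astype(np.uint8)
b=cv2.resize(b,None,fx=4,fy=4,interpolation=cv2.INTER_CUBIC)
cv2.imwrite('pics/c2.png',b)
print(np.linalg.norm(w2px('wrist',[.527,.269,.086])-w2px('wrist',[.539,.269,.086])))
ci=cv2.HoughCircles(cv2.GaussianBlur(b,(0,0),2),cv2.HOUGH_GRADIENT,1,40,param1=60,param2=15,minRadius=50,maxRadius=90)
print([] if ci is None else ci[0][:5]/4+[200,140,0])
E
```

```text
13.866021598506164
[[237.125      249.125       21.52499962]
 [290.625      180.875       17.92499924]
 [307.625      187.625       14.22500038]
 [256.875      216.375       17.10000038]
 [291.625      213.625       14.97500038]]
```

View pics/c2.png

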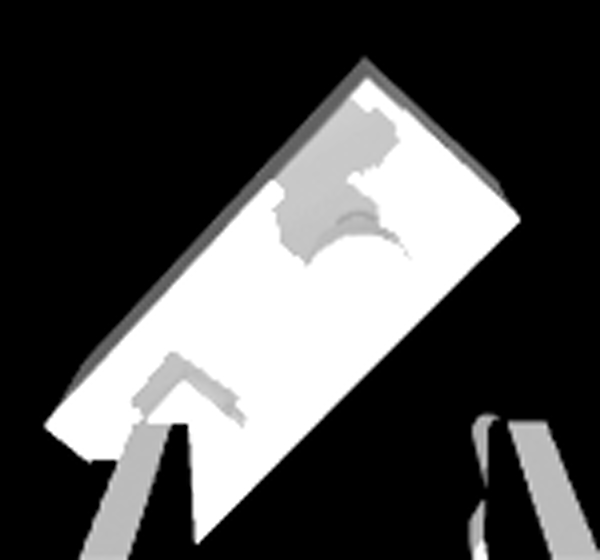

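```bash
python3 - <<'E'
from h import *
print(px2w('wrist',290,212,.086))
P=lambda x,y,z=.046: px2w('wrist',200+x/4,140+y/4,z)
A,B,C=P(367,78),P(520,218),P(45,427)
print(A,B,C,np.linalg.norm(A-B),np.linalg.norm(A-C))
e=(C-A)/np.linalg.norm(C-A); print((A+B)/2+e*.030, (A+B)/2+e*.09)
R,p=RT()
# stand from top: candidates
c=lambda x,y:(267+(x-480+.5)/3.556-.5,160+(y+.5)/3.556-.5)
F=[px2w('top',*c(*q),.012) for q in[(498,57),(722,19),(765,242),(538,285)]]
print(np.round(F,4),np.mean(F,0)); print('guide',px2w('top',*c(723,127),.08),'table',px2w('top',*c(635,148),.048))
print('bar',px2w('top',*c(608,166),.096),px2w('top',*c(670,117),.096),'thole',px2w('top',*c(693,87),.048))
E
```

```text
[0.53099243 0.27097945 0.086     ]
[0.50893057 0.3029405  0.046     ] [0.55908486 0.29897154 0.046     ] [0.49869977 0.18268386 0.046     ] 0.0503110907334738 0.12069103989296573
[0.53146466 0.271064   0.046     ] [0.52637855 0.21127996 0.046     ]
[[ 0.6552 -0.0135  0.012 ]
 [ 0.691  -0.2074  0.012 ]
 [ 0.4981 -0.2446  0.012 ]
 [ 0.4594 -0.0498  0.012 ]] [ 0.57590175 -0.12882997  0.012     ]
guide [ 0.58973913 -0.19746557  0.08      ] table [ 0.57456854 -0.12878348  0.048     ]
bar [ 0.55554929 -0.10252391  0.096     ] [ 0.59560169 -0.15216995  0.096     ] thole [ 0.6265062  -0.17728846  0.048     ]
```

Both estimates agree on the pin at (0.531,0.271). The guide is at about (0.590,-0.1975), 70 mm from the axis as specified.

```bash
python3 - <<'E'
from h import *
print(rel([.5312,.2710,.082]))
E
```

```text
[-0.008   0.0083  0.2089]
```

Call:
move_arm([
  [[45,-0.008,0.008,0.03,0],[45,0,0,0.06,0],[45,0,0,0.06,0],[45,0,0,0.04,0],[45,0,0,0,0]],
])

```text
time: 1.87
tool_pos: [0.527, 0.2696, 0.0872]
tool_rot: [-0.004, 0.439, 0.899, -0.005]
contact_force: [-0.3, -0.4, -0.4]
gripper_width: 0.453
grasp_force: 0.0
```

```bash
python3 - <<'E'
from h import *
print(RT()[1],rel([.5312,.2710,.082]),state()['contact_force'])
E
```

```text
[0.52703713 0.26958179 0.0871711 ] [-0.0024  0.007   0.0085] [-0.32058041 -0.37225166 -0.41840963]
```

Call:
move_arm([
  [[45,0,0,0,0],[45,0,0,0,0]],
])

```text
time: 2.03
tool_pos: [0.5327, 0.2717, 0.0962]
tool_rot: [0.001, 0.439, 0.899, 0.001]
contact_force: [-0.2, 0.0, 0.2]
gripper_width: 0.452
grasp_force: 0.0
```

```bash
python3 - <<'E'
from h import *
print(RT(),rel([.5312,.2710,.082]),state()['contact_force'])
E
```

```text
(array([[-6.14939047e-01,  7.88570454e-01,  2.57064231e-03],
       [ 7.88574209e-01,  6.14938864e-01,  9.54514297e-04],
       [-8.28086090e-04,  2.61411034e-03, -9.99996240e-01]]), array([0.53273989, 0.27174962, 0.09621581])) [ 0.0006 -0.0029  0.0237] [-0.165302    0.02175098  0.24430454]
```

Call:
move_arm([
  [[45,0,-0.001,0.01,0],[45,0,0,0.01,0],[45,0,0,0,0],[45,0,0,0,0],[45,0,0,0,0]],
])

```text
time: 2.45
tool_pos: [0.5313, 0.271, 0.0827]
tool_rot: [0.0, 0.439, 0.898, 0.0]
contact_force: [0.4, -0.4, 0.1]
gripper_width: 0.448
grasp_force: 0.0
```

```bash
python3 - <<'E'
from h import *
print(RT()[1],rel([.5312,.2710,.082]),state()['contact_force'])
E
```

```text
[0.53131151 0.27099685 0.0826992 ] [ 0.0001 -0.0001  0.0012] [ 0.40336555 -0.35916002  0.1137984 ]
```

Aligned. I'll close on the head, then lift.

Call:
move_arm([
  [[10,0,0,0,0],[10,0,0,0,0],[10,0,0,0,0],[10,0,0,0,0],[10,0,0,0,0]],
])

```text
time: 2.87
tool_pos: [0.5314, 0.271, 0.0828]
tool_rot: [0.0, 0.439, 0.898, 0.0]
contact_force: [-0.2, -0.1, 3.7]
gripper_width: 0.257
grasp_force: 58.6
```

Call:
move_arm([
  [[10,0,0,-0.02,0],[10,0,0,-0.03,0],[10,0,0,-0.03,0],[10,0,0,-0.03,0],[10,0,0,-0.03,0]],
])

```text
time: 3.28
tool_pos: [0.5308, 0.2709, 0.1673]
tool_rot: [-0.0, 0.439, 0.898, -0.0]
contact_force: [-0.2, 0.8, -1.5]
gripper_width: 0.261
grasp_force: 59.3
```

```bash
python3 - <<'E'
from h import *
s=state();print(RT()[1],rel([.5897,-.1975,.18]),s['contact_force'],s['gripper_width'])
E
```

```text
[0.53080353 0.27086226 0.16732977] [-0.6761 -0.4023 -0.0211] [-0.2206929   0.80016948 -1.54648869] 0.26144523460484603
```

Call:
move_arm([
  [[10,-0.03,-0.018,-0.03,0],[10,-0.052,-0.031,-0.02,0],[10,-0.052,-0.031,-0.02,0],[10,-0.052,-0.031,0,0],[10,-0.052,-0.031,0,0]],
])

```text
time: 3.7
tool_pos: [0.5521, 0.1046, 0.2102]
tool_rot: [0.001, 0.439, 0.899, 0.001]
contact_force: [-0.6, 0.3, -2.0]
gripper_width: 0.263
grasp_force: 59.3
```

Call:
move_arm([
  [[10,-0.052,-0.031,0,0],[10,-0.052,-0.031,0,0],[10,-0.052,-0.031,0,0],[10,-0.052,-0.031,0,0],[10,-0.052,-0.031,0,0]],
])

```text
time: 4.12
tool_pos: [0.5739, -0.076, 0.2087]
tool_rot: [0.0, 0.439, 0.898, 0.0]
contact_force: [-0.1, 0.7, -1.6]
gripper_width: 0.261
grasp_force: 59.3
```

Call:
move_arm([
  [[10,-0.052,-0.031,0,0],[10,-0.03,-0.018,0,0],[10,0,0,0,0],[10,0,0,0,0],[10,0,0,0,0]],
])

```text
time: 4.53
tool_pos: [0.581, -0.1306, 0.2083]
tool_rot: [-0.0, 0.439, 0.898, 0.0]
contact_force: [-0.7, -0.4, -0.4]
gripper_width: 0.261
grasp_force: 59.3
```

```bash
python3 - <<'E'
from h import *
s=state();print(RT(),rel([.5897,-.1975,.18]),s['contact_force'],s['gripper_width'])
for n,P in dict(guide=[.5897,-.1975,.08],axis=[.5755,-.129,.096]).items(): print(n,w2px('wrist',P))
save('wrist','w2.png')
E
```

```text
(array([[-6.14521402e-01,  7.88900030e-01, -4.35089582e-04],
       [ 7.88899703e-01,  6.14521548e-01,  7.25489045e-04],
       [ 8.39710252e-04,  1.02586503e-04, -9.99999642e-01]]), array([ 0.58095109, -0.13064612,  0.20827902])) [-0.0969 -0.057   0.047 ] [-0.65521311 -0.37307121 -0.42432316] 0.2606674140670534
guide [247.08251708 265.23009365]
axis [280.27371196 204.51613636]
```

View pics/w2.png

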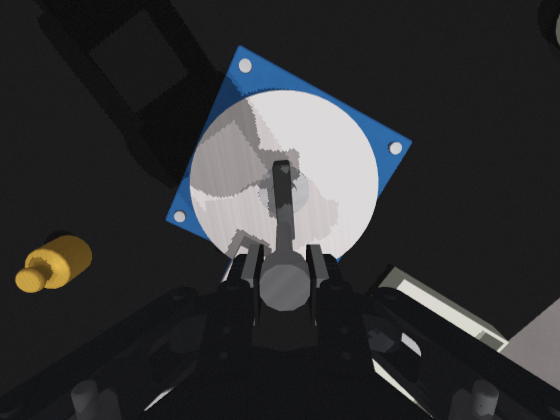

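The guide is hidden below the gripper, because image-up points backwards. I'll move past it to look.

Call:
move_arm([
  [[10,-0.046,-0.026,0,0],[10,-0.046,-0.026,0,0],[10,-0.046,-0.026,0,0],[10,-0.046,-0.026,0,0],[10,0,0,0,0]],
])

```text
time: 5.0
tool_pos: [0.6002, -0.26, 0.2085]
tool_rot: [0.001, 0.44, 0.898, -0.001]
contact_force: [0.2, 0.5, -0.4]
gripper_width: 0.261
grasp_force: 59.3
```

Call:
move_arm([
  [[10,0,0,0,0],[10,0,0,0,0],[10,0,0,0,0],[10,0,0,0,0]],
])

```text
time: 5.33
tool_pos: [0.5999, -0.255, 0.2083]
tool_rot: [-0.0, 0.438, 0.899, 0.0]
contact_force: [-0.1, -0.7, -0.4]
gripper_width: 0.257
grasp_force: 59.3
```

```bash
python3 - <<'E'
from h import *
import json
c=get_calibration('wrist');json.dump({k:np.array(v).tolist() for k,v in c.items()},open('c3.json','w'))
s=state();print(RT()[1],s['contact_force'],s['gripper_width'])
for n,P in dict(guide=[.5897,-.1975,.08],axis=[.5755,-.129,.096]).items(): print(n,w2px('wrist',P))
save('wrist','w3.png')
a=cv2.imread('pics/w3.png')[0:300,130:530]
cv2.imwrite('pics/w3c.png',cv2.resize(a,None,fx=2,fy=2,interpolation=cv2.INTER_CUBIC))
E
```

```text
[ 0.59988239 -0.25501861  0.20832202] [-0.10808922 -0.67356832 -0.36859282] 0.2570316162681358
guide [318.09023745 143.54531023]
axis [367.62485783  54.64080877]
```

View pics/w3c.png

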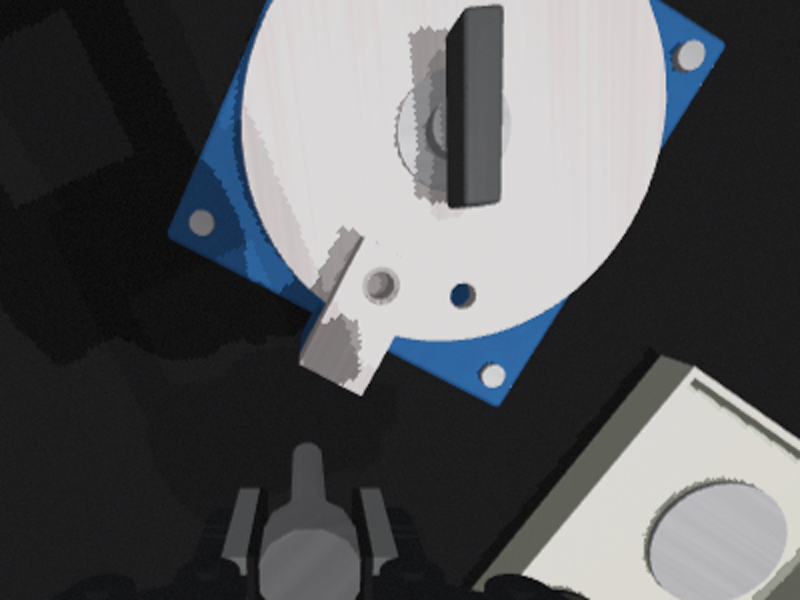

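The guide hole mouth is at crop (381,285), which is px (320.1,142.2) against a prediction of (318,143.5). The table hole is at crop (462,295). The bar top spans about (466,8) to (500,204). The pin tip shows at about crop (307,447).

```bash
python3 - <<'E'
from h import *
P=lambda x,y,z: px2w('wrist',130+(x+.5)/2-.5,(y+.5)/2-.5,z)
g=P(381,285,.08); print('guide',g)
co=[P(*q,.096) for q in[(466,8),(502,5),(500,201),(464,206)]]
m=np.mean(co,0); d=(co[2]+co[3]-co[0]-co[1])/2; print('bar centre',m,np.linalg.norm(d),np.degrees(np.arctan2(d[1],d[0])))
print('thole',P(462,295,.048)); 
print('guide dir',np.degrees(np.arctan2(*(g-m)[1::-1])),np.linalg.norm((g-m)[:2]), 'yaw',yaw())
s=[P(*q,.012+.004) for q in [(691,55),(492,375),(201,222)]]; print('screws',s,(s[0]+s[2])/2)
R,p=RT(); print('tip px crop',(w2px('wrist',p+[0,0,-.0768])-[130,0])*2, 'head top',(w2px('wrist',p+[0,0,.0032])-[130,0])*2)
E
```

```text
guide [ 0.59045493 -0.1958402   0.08      ]
bar centre [ 0.57740399 -0.12750461  0.096     ] 0.06277033640357468 -47.86945399548421
thole [ 0.62731764 -0.17598854  0.048     ]
guide dir -79.18767877295718 0.06957068164540789 yaw 38.01536842605062
screws [array([ 0.64523042, -0.02706713,  0.016     ]), array([ 0.67656431, -0.19486062,  0.016     ]), array([ 0.50931515, -0.22680834,  0.016     ])] [ 0.57727279 -0.12693773  0.016     ]
tip px crop [308.67725804 450.34385286] head top [308.45205682 577.13903685]
```

```bash
python3 - <<'E'
from h import *
print(rel([.5904,-.196,.17]))
E
```

```text
[0.0875 0.0483 0.064 ]
```

Call:
move_arm([
  [[10,0.03,0.017,0,0],[10,0.03,0.017,0.01,0],[10,0.0275,0.0143,0.02,0],[10,0,0,0.02,0],[10,0,0,0.01,0]],
])

```text
time: 5.8
tool_pos: [0.5896, -0.1958, 0.1705]
tool_rot: [-0.001, 0.438, 0.899, -0.0]
contact_force: [-1.2, -0.5, -2.0]
gripper_width: 0.26
grasp_force: 59.3
```

Call:
move_arm([
  [[10,0,0,0,0],[10,0,0,0,0],[10,0,0,0,0],[10,0,0,0,0]],
])

```text
time: 6.13
tool_pos: [0.591, -0.1983, 0.1733]
tool_rot: [0.001, 0.439, 0.898, -0.0]
contact_force: [-0.4, -0.0, -0.7]
gripper_width: 0.257
grasp_force: 59.3
```

```bash
python3 - <<'E'
from h import *
s=state();print(RT()[1],rel([.5904,-.196,.1248]),s['contact_force'])
E
```

```text
[ 0.59096276 -0.19828332  0.17327763] [0.0037 0.0015 0.0808] [-0.38305704 -0.02895536 -0.71556076]
```

Call:
move_arm([
  [[10,0,0,0,0],[10,0,0,0,0],[10,0,0,0,0]],
])

```text
time: 6.38
tool_pos: [0.5906, -0.1977, 0.1727]
tool_rot: [0.0, 0.439, 0.898, -0.0]
contact_force: [0.2, 0.2, 0.1]
gripper_width: 0.26
grasp_force: 59.3
```

```bash
python3 - <<'E'
from h import *
s=state();print(RT()[1],rel([.5904,-.196,.1248]),s['contact_force'],s['joint_vel'])
E
```

```text
[ 0.59056831 -0.19770556  0.17267834] [0.0025 0.0015 0.0798] [0.17236179 0.22408075 0.07935835] [ 0.00207852  0.00206395  0.00298321  0.00028023  0.00133469 -0.00032244]
```

Call:
move_arm([
  [[10,0.0025,0.0015,0,0],[10,0,0,0.01,0],[10,0,0,0.01,0],[10,0,0,0,0],[10,0,0,0,0]],
])

```text
time: 6.8
tool_pos: [0.5896, -0.1953, 0.1591]
tool_rot: [-0.001, 0.439, 0.898, -0.0]
contact_force: [0.4, -0.0, -1.5]
gripper_width: 0.259
grasp_force: 59.3
```

```bash
python3 - <<'E'
from h import *
s=state();print(RT()[1],rel([.5904,-.196,.1248]),s['contact_force'])
a=grab_frame('scene')
P=lambda X:w2px('scene',X)
p=RT()[1];print(P(p+[0,0,-.0768]),P([.5904,-.196,.08]))
save('wrist','w4.png');print((w2px('wrist',[.5904,-.196,.08])))
E
```

```text
[ 0.58960217 -0.19533393  0.1590546 ] [-0.0018  0.0004  0.0571] [ 0.44913008 -0.0386663  -1.51884268]
[226.21582967 173.00117675] [226.05390348 173.91125746]
[284.31050808 224.21933947]
```

Call:
move_arm([
  [[10,-0.001,0,0.005,0],[10,0,0,0.005,0],[10,0,0,0.005,0],[10,0,0,0,0],[10,0,0,0,0]],
])

```text
time: 7.32
tool_pos: [0.5905, -0.196, 0.1509]
tool_rot: [-0.0, 0.439, 0.898, 0.0]
contact_force: [0.4, 0.1, -1.0]
gripper_width: 0.259
grasp_force: 59.3
```

```bash
python3 - <<'E'
from h import *
s=state();print(RT(),rel([.5904,-.196,.1248]),s['contact_force'],s['ft_torque'])
E
```

```text
(array([[-6.14513450e-01,  7.88906252e-01, -3.81346412e-04],
       [ 7.88906213e-01,  6.14513555e-01,  2.80138416e-04],
       [ 4.55345487e-04, -1.28697729e-04, -9.99999888e-01]]), array([ 0.59046349, -0.19603737,  0.15092953])) [ 0.0001 -0.      0.0435] [ 0.36811504  0.07183754 -1.00315387] [-0.00993286 -0.01716922 -0.00773079]
```

Call:
move_arm([
  [[10,0,0,0.004,0],[10,0,0,0.004,0],[10,0,0,0.004,0],[10,0,0,0,0],[10,0,0,0,0]],
])

```text
time: 7.73
tool_pos: [0.5905, -0.196, 0.1438]
tool_rot: [-0.0, 0.439, 0.898, 0.0]
contact_force: [-0.1, 0.4, -1.4]
gripper_width: 0.26
grasp_force: 59.3
```

```bash
python3 - <<'E'
from h import *
s=state();print(RT()[1],rel([.5904,-.196,.1248]),s['contact_force'],s['ft_torque'])
E
```

```text
[ 0.5905119  -0.19601846  0.14376974] [ 0.0001 -0.0001  0.0316] [-0.09975566  0.43448973 -1.43852902] [ 0.02178149 -0.17705161  0.04442341]
```

Call:
move_arm([
  [[10,0,0,0.006,0],[10,0,0,0.006,0],[10,0,0,0.006,0],[10,0,0,0.006,0],[10,0,0,0,0]],
])

```text
time: 8.15
tool_pos: [0.5904, -0.1959, 0.1286]
tool_rot: [-0.0, 0.439, 0.898, 0.0]
contact_force: [1.2, 0.7, -1.4]
gripper_width: 0.259
grasp_force: 59.4
```

Call:
move_arm([
  [[10,0,0,0,0],[10,0,0,0,0]],
])

```text
time: 8.32
tool_pos: [0.5905, -0.1961, 0.1295]
tool_rot: [-0.0, 0.439, 0.898, 0.0]
contact_force: [0.5, 0.4, -2.4]
gripper_width: 0.257
grasp_force: 59.4
```

```bash
python3 - <<'E'
from h import *
s=state();print(RT()[1],rel([.5904,-.196,.1248]),s['contact_force'],s['ft_torque'])
E
```

```text
[ 0.59051715 -0.19605904  0.12950374] [ 0.0002 -0.0001  0.0078] [ 0.50864911  0.38554856 -2.42400556] [ 0.05246559 -0.18675007 -0.04350074]
```

Call:
move_arm([
  [[10,0,0,0.003,0],[10,0,0,0.003,0],[10,0,0,0,0],[10,0,0,0,0]],
])

```text
time: 8.65
tool_pos: [0.5905, -0.1961, 0.126]
tool_rot: [-0.0, 0.439, 0.898, 0.0]
contact_force: [1.0, 0.0, -1.3]
gripper_width: 0.262
grasp_force: 59.4
```

```bash
python3 - <<'E'
from h import *
s=state();print(RT()[1],s['contact_force'],s['ft_torque'])
E
```

```text
[ 0.59052155 -0.19610406  0.12598315] [ 1.04601118  0.04740782 -1.26555074] [-0.01503426 -0.15134296  0.00842476]
```

The tip is about 1 mm above the table. I'll release, then raise.

Call:
move_arm([
  [[45,0,0,0,0],[45,0,0,0,0],[45,0,0,0,0],[45,0,0,0,0],[45,0,0,0,0]],
])

```text
time: 9.07
tool_pos: [0.5906, -0.1962, 0.1263]
tool_rot: [0.0, 0.439, 0.898, -0.0]
contact_force: [0.7, -0.1, -0.5]
gripper_width: 0.451
grasp_force: 0.0
```

Call:
move_arm([
  [[45,0,0,-0.02,0],[45,0,0,-0.04,0],[45,0,0,-0.04,0],[45,0,0,-0.03,0],[45,0,0,0,0]],
])

```text
time: 9.48
tool_pos: [0.5931, -0.1973, 0.2109]
tool_rot: [0.005, 0.439, 0.898, 0.0]
contact_force: [0.1, -0.6, 1.4]
gripper_width: 0.448
grasp_force: 0.0
```

```bash
python3 - <<'E'
from h import *
s=state();print(RT()[1],yaw(),s['contact_force'],rel([.5774,-.1275,.2]))
save('wrist','w5.png'); print(w2px('wrist',[.5904,-.196,.128]))
# pin head top at z .128, dims
a=cv2.imread('pics/w5.png'); u,v=w2px('wrist',[.5904,-.196,.128]).astype(int)
cv2.imwrite('pics/w5c.png',cv2.resize(a[max(0,v-90):v+90,u-120:u+120],None,fx=3,fy=3))
E
```

```text
[ 0.59313879 -0.19731769  0.21088036] 37.921766102626044 [ 0.14007727 -0.55811521  1.42599286] [0.1081 0.0507 0.0174]
[282.74138744 220.42338394]
```

View pics/w5c.png

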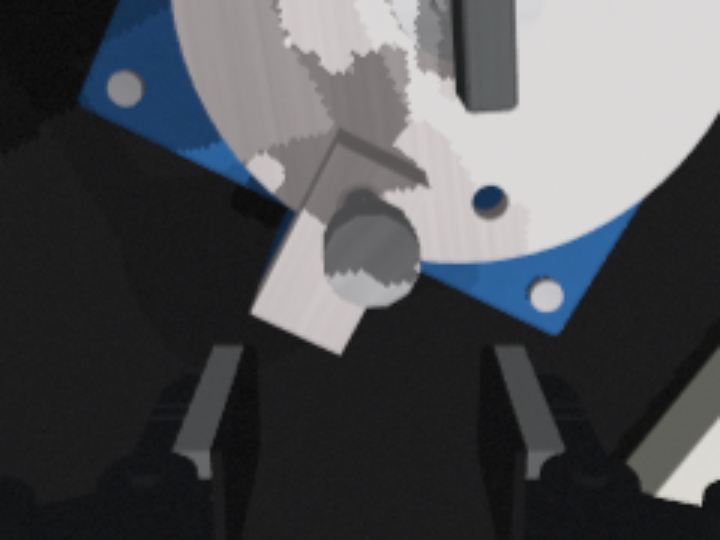

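The pin stands upright in the guide, head at crop (372,256). Next I'll go over the bar (direction -47.9°, so tool y should be 42.1°).

Call:
move_arm([
  [[45,0.036,0.017,0,0],[45,0.036,0.017,0,0],[45,0.036,0.017,0,0],[45,0,0,0.02,-0.7],[45,0,0,0.02,0]],
])

```text
time: 9.95
tool_pos: [0.5746, -0.1251, 0.1794]
tool_rot: [0.0, 0.404, 0.915, -0.0]
contact_force: [-0.1, -0.9, 0.2]
gripper_width: 0.45
grasp_force: 0.0
```

Call:
move_arm([
  [[45,0,0,0,0],[45,0,0,0,0],[45,0,0,0,0],[45,0,0,0,0]],
])

```text
time: 10.28
tool_pos: [0.5752, -0.1269, 0.1804]
tool_rot: [0.0, 0.406, 0.914, -0.0]
contact_force: [0.1, -0.9, 0.6]
gripper_width: 0.45
grasp_force: 0.0
```

```bash
python3 - <<'E'
from h import *
s=state();print(RT()[1],yaw(),s['contact_force'],rel([.5774,-.1275,.09]))
a=grab_frame('wrist'); cv2.imwrite('pics/w6.png',a[:,:,::-1])
# bar top expected corners
d=np.array([np.cos(np.radians(-47.87)),np.sin(np.radians(-47.87)),0]);n=np.array([-d[1],d[0],0])
m=np.array([.5774,-.1275,.096])
for i,j in[(1,1),(1,-1),(-1,-1),(-1,1)]: print(w2px('wrist',m+d*.032*i+n*.007*j))
E
```

```text
[ 0.57519545 -0.12687196  0.18044735] 42.03615668749234 [ 0.06433215 -0.94325807  0.57042101] [-0.0032  0.002   0.1507]
[295.11398675 263.67744239]
[276.55510915 263.69341939]
[275.77414205 180.35302476]
[295.97034432 180.33428404]
```

Call:
move_arm([
  [[45,-0.003,0.002,0.03,0],[45,0,0,0.05,0],[45,0,0,0.04,0],[45,0,0,0.015,0],[45,0,0,0,0]],
])

```text
time: 10.75
tool_pos: [0.5752, -0.1264, 0.0963]
tool_rot: [-0.003, 0.406, 0.914, -0.0]
contact_force: [-0.6, -0.4, -0.2]
gripper_width: 0.451
grasp_force: 0.0
```

Call:
move_arm([
  [[45,0,0,0,0],[45,0,0,0,0],[45,0,0,0,0]],
])

```text
time: 11.0
tool_pos: [0.5785, -0.1273, 0.1015]
tool_rot: [0.002, 0.406, 0.914, 0.0]
contact_force: [0.4, 0.3, -0.3]
gripper_width: 0.449
grasp_force: 0.0
```

```bash
python3 - <<'E'
from h import *
s=state();print(RT()[1],yaw(),s['contact_force'],rel([.5774,-.1275,.09]))
g=cv2.imread('pics/w6.png').mean(2)
for v in(195,210,225): print(g[v,262:312:2].astype(int))
E
```

```text
[ 0.57848489 -0.12729782  0.10153898] 42.11188658671621 [ 0.35202848  0.2662871  -0.34030529] [ 0.001  -0.0016  0.0192]
[183 184 182 108 108 108 108  86  42  45  45  45  46  45  45  46  43 129
 189 188 189 189 190 190 191]
[181 183 182 108 108 104 105 101  42  46  45  45  45  44  44  45  43 125
 185 185 190 190 190 189 190]
[195 196 197 108 105 105 105 102  66  80  79  82  84  83  83  83  75 139
 186 186 186 192 201 203 200]
```

Call:
move_arm([
  [[45,0,0,0.01,0],[45,0,0,0.008,0],[45,0,0,0,0],[45,0,0,0,0],[45,0,0,0,0]],
])

```text
time: 11.42
tool_pos: [0.5769, -0.1267, 0.0882]
tool_rot: [-0.0, 0.406, 0.914, -0.0]
contact_force: [-0.2, -0.1, 0.1]
gripper_width: 0.451
grasp_force: 0.0
```

```bash
python3 - <<'E'
from h import *
s=state();print(RT()[1],yaw(),s['contact_force'],rel([.5774,-.1275,.09]))
E
```

```text
[ 0.57689034 -0.12669836  0.08815076] 42.11815457687303 [-0.21839502 -0.06718908  0.13766225] [-0.0016 -0.0003 -0.0031]
```

Call:
move_arm([
  [[45,-0.0012,0,-0.002,0],[45,0,0,0,0],[30,0,0,0,0],[20,0,0,0,0],[8,0,0,0,0]],
])

```text
time: 11.83
tool_pos: [0.5781, -0.128, 0.0915]
tool_rot: [0.001, 0.406, 0.914, -0.001]
contact_force: [-5.0, -1.7, 7.9]
gripper_width: 0.153
grasp_force: 59.3
```

Call:
move_arm([
  [[8,0,0,0,0],[8,0,0,0,0],[8,0,0,0,0]],
])

```text
time: 12.08
tool_pos: [0.5781, -0.1281, 0.0915]
tool_rot: [0.001, 0.406, 0.914, -0.001]
contact_force: [-3.2, -1.8, 8.7]
gripper_width: 0.152
grasp_force: 59.5
```

```bash
python3 - <<'E'
from h import *
s=state();print(RT()[1],yaw(),s['contact_force'],s['ft_torque'],rel([.5774,-.1275,.09]))
E
```

```text
[ 0.57811705 -0.12807374  0.09151383] 42.13664029830952 [-3.18876066 -1.79692908  8.68170082] [-0.10264149  0.44923684  0.06459311] [ 0.0015 -0.0002  0.0025]
```

The bar is gripped. The drop is expected after about 35° of clockwise turn, so I'll do 24° first.

Call:
move_arm([
  [[8,0,0,0,0.5],[8,0,0,0,1],[8,0,0,0,1],[8,0,0,0,1],[8,0,0,0,0.5]],
])

```text
time: 12.5
tool_pos: [0.5777, -0.1283, 0.0915]
tool_rot: [0.001, 0.588, 0.809, -0.001]
contact_force: [-5.6, -0.6, 9.0]
gripper_width: 0.151
grasp_force: 59.6
```

```bash
python3 - <<'E'
from h import *
s=state();print(RT()[1],yaw(),s['contact_force'],s['ft_torque'],s['gripper_width'])
E
```

```text
[ 0.57773306 -0.12829852  0.09150438] 17.91452457277986 [-5.55392241 -0.62709613  9.02902249] [-0.28254181  0.72178219  0.19574564] 0.15135645003470624
```

Call:
move_arm([
  [[8,0,0,0,0.2],[8,0,0,0,0.2],[8,0,0,0,0.2],[8,0,0,0,0.2],[8,0,0,0,0.1]],
])

```text
time: 12.92
tool_pos: [0.5776, -0.1283, 0.0915]
tool_rot: [0.001, 0.624, 0.781, -0.001]
contact_force: [-6.0, -2.2, 9.7]
gripper_width: 0.156
grasp_force: 59.7
```

```bash
cat > q.py <<'E'
from h import *
s=state();print(RT()[1],yaw(),s['contact_force'],s['ft_torque'],s['gripper_width'])
E
python3 q.py
```

```text
[ 0.577631   -0.12833991  0.09150037] 12.70963841147139 [-6.04430701 -2.17630001  9.6565847 ] [-0.27900393  0.7846252   0.19460083] 0.15562445003303618
```

Call:
move_arm([
  [[8,0,0,0,0.1],[8,0,0,0,0.1],[8,0,0,0,0.1],[8,0,0,0,0.1]],
])

```text
time: 13.25
tool_pos: [0.5776, -0.1283, 0.0915]
tool_rot: [0.001, 0.641, 0.768, -0.001]
contact_force: [-6.7, -2.4, 9.0]
gripper_width: 0.155
grasp_force: 59.7
```

```bash
python3 q.py
```

```text
[ 0.57755474 -0.12833029  0.09146166] 10.32284655892019 [-6.66155976 -2.40469555  8.96882798] [-0.25579386  0.71835431  0.13355271] 0.15492188607582133
```

Call:
move_arm([
  [[8,0,0,0,0.1],[8,0,0,0,0.1]],
])

```text
time: 13.42
tool_pos: [0.5776, -0.1284, 0.0915]
tool_rot: [0.001, 0.649, 0.761, -0.001]
contact_force: [-6.5, -1.4, 9.9]
gripper_width: 0.155
grasp_force: 59.7
```

```bash
python3 q.py; python3 - <<'E'
from h import *
save('top','t7.png');save('scene','s7.png')
print(w2px('scene',[.5904,-.196,.128]),w2px('scene',[.5904,-.196,.110]))
E
```

```text
[ 0.57755226 -0.12835564  0.09150311] 9.121976838603073 [-6.54688864 -1.42380536  9.87983874] [-0.27740637  0.80296098  0.1670612 ] 0.15534182965481622
[224.14882998 157.84780926] [224.87798231 163.99597139]
```

```bash
cat > q.py <<'E'
from h import *
s=state();print(RT()[1],round(yaw(),2),s['contact_force'].round(2),s['ft_torque'].round(3))
a=grab_frame('scene').astype(float).mean(2); r=cv2.imread('pics/s7.png').astype(float).mean(2)
print('patchdiff',abs(a-r)[148:176,214:236].mean().round(2),abs(a-r)[148:176,190:212].mean().round(2))
E
python3 q.py
```

```text
[ 0.57754288 -0.12832728  0.09150157] 9.12 [-6.66 -1.86  9.09] [-0.294  0.767  0.039]
patchdiff 2.5 3.11
```

Call:
move_arm([
  [[8,0,0,0,0.1],[8,0,0,0,0.1],[8,0,0,0,0]],
])

```text
time: 13.82
tool_pos: [0.5775, -0.1283, 0.0915]
tool_rot: [0.001, 0.657, 0.754, -0.001]
contact_force: [-5.8, -1.0, 9.3]
gripper_width: 0.152
grasp_force: 59.7
```

```bash
python3 q.py
```

```text
[ 0.57753389 -0.12834795  0.09151737] 7.92 [-5.81 -1.05  9.35] [-0.291  0.809  0.022]
patchdiff 17.98 3.27
```

The pin patch changed sharply, so it has probably dropped. I'll check in one crop, before and after.

```bash
python3 - <<'E'
from h import *
save('scene','s8.png')
f=lambda n: cv2.resize(cv2.imread(n)[130:210,185:265],(400,400),interpolation=cv2.INTER_CUBIC)
cv2.imwrite('pics/cmp.png',np.hstack([f('pics/s7.png'),f('pics/s8.png')]))
E
```

```text
(no output)
```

View pics/cmp.png

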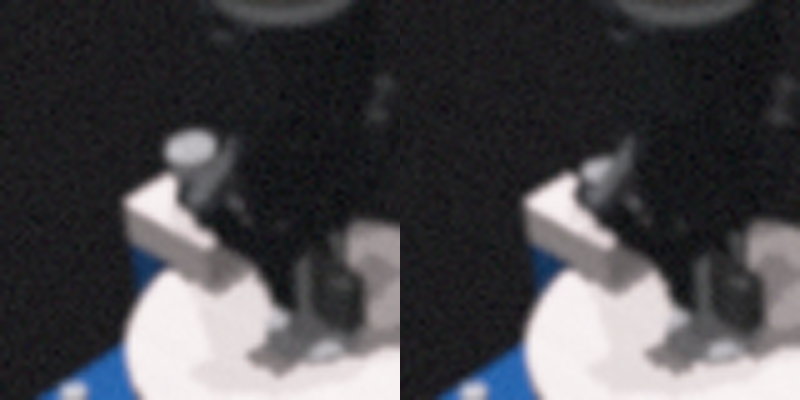

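The right half shows the head about 5 px lower than the left, so the pin dropped. I'll release the bar and rise.

Call:
move_arm([
  [[45,0,0,0,0],[45,0,0,0,0],[45,0,0,0,0],[45,0,0,-0.01,0],[45,0,0,-0.03,0]],
])

```text
time: 14.33
tool_pos: [0.5751, -0.1264, 0.1104]
tool_rot: [-0.003, 0.657, 0.754, -0.001]
contact_force: [-0.1, 0.3, -0.0]
gripper_width: 0.447
grasp_force: 0.0
```

Call:
move_arm([
  [[45,0,0,-0.05,0],[45,0,0,-0.05,0],[0,0,0,-0.03,0],[0,0,0,0,0],[0,0,0,0,0]],
])

```text
time: 14.75
tool_pos: [0.5782, -0.1274, 0.193]
tool_rot: [0.001, 0.657, 0.754, 0.001]
contact_force: [-0.4, 0.6, -1.1]
gripper_width: 0.034
grasp_force: 0.0
```

```bash
python3 - <<'E'
from h import *
s=state();print(RT()[1],yaw(),s['contact_force'],s['gripper_width'],rel([.5904,-.196,.15]))
print('head px now(.110), (.128), px/mm', w2px('wrist',[.5904,-.196,.110]),w2px('wrist',[.5904,-.196,.128]))
save('wrist','w9.png')
E
```

```text
[ 0.57819179 -0.1274353   0.19304315] 7.925556631518215 [-0.44255025  0.64636954 -1.05465977] 0.03415294479376939 [-0.1159  0.0042  0.0719]
head px now(.110), (.128), px/mm [287.38241908 305.66172086] [287.66593046 320.75674994]
```

Call:
move_arm([
  [[0,-0.03,0.001,0,0],[0,-0.045,0.002,0,0],[0,-0.041,0.001,0,0],[0,0,0,0.02,0],[0,0,0,0.02,0]],
])

```text
time: 15.22
tool_pos: [0.5889, -0.1965, 0.1654]
tool_rot: [-0.001, 0.657, 0.754, -0.0]
contact_force: [-0.2, -0.2, 0.6]
gripper_width: 0.0
grasp_force: 0.0
```

Call:
move_arm([
  [[0,0,0,0.01,0],[0,0,0,0,0],[0,0,0,0,0],[0,0,0,0,0],[0,0,0,0,0]],
])

```text
time: 15.63
tool_pos: [0.5898, -0.1954, 0.1622]
tool_rot: [0.001, 0.656, 0.754, 0.0]
contact_force: [0.1, 1.7, 0.2]
gripper_width: -0.001
grasp_force: 0.0
```

```bash
cat >r.py <<'E'
from h import *
s=state();print(RT()[1].round(4),s['contact_force'].round(2),s['gripper_width'],rel([.5904,-.196,.135]))
E
python3 r.py
```

```text
[ 0.5898 -0.1954  0.1622] [0.13 1.66 0.17] -0.0010692575395597665 [-0.001   0.0008  0.0453]
```

Call:
move_arm([
  [[0,-0.001,0.001,0.01,0],[0,0,0,0.01,0],[0,0,0,0.006,0],[0,0,0,0,0],[0,0,0,0,0]],
])

```text
time: 16.05
tool_pos: [0.5897, -0.1962, 0.1452]
tool_rot: [-0.001, 0.657, 0.754, -0.0]
contact_force: [-1.2, -0.4, -0.5]
gripper_width: -0.0
grasp_force: 0.0
```

```bash
python3 r.py
```

```text
[ 0.5897 -0.1962  0.1452] [-1.18 -0.39 -0.52] -0.00017947115360316478 [0.0002 0.0011 0.017 ]
```

Call:
move_arm([
  [[0,0,0.001,0.003,0],[0,0,0,0.003,0],[0,0,0,0.003,0],[0,0,0,0,0],[0,0,0,0,0]],
])

```text
time: 16.47
tool_pos: [0.5906, -0.1963, 0.1403]
tool_rot: [-0.0, 0.657, 0.754, -0.0]
contact_force: [-1.1, -0.3, -0.0]
gripper_width: -0.0
grasp_force: 0.0
```

Call:
move_arm([
  [[0,0,0,0.002,0],[0,0,0,0.002,0],[0,0,0,0,0]],
])

```text
time: 16.72
tool_pos: [0.5906, -0.1962, 0.1378]
tool_rot: [-0.0, 0.657, 0.754, -0.0]
contact_force: [-0.3, -0.0, -0.2]
gripper_width: -0.002
grasp_force: 0.0
```

Call:
move_arm([
  [[0,0,0,0.0015,0],[0,0,0,0.0015,0],[0,0,0,0,0]],
])

```text
time: 16.97
tool_pos: [0.5906, -0.1963, 0.136]
tool_rot: [-0.0, 0.657, 0.754, -0.0]
contact_force: [0.2, 0.5, -0.2]
gripper_width: 0.0
grasp_force: 0.0
```

```bash
python3 r.py
```

```text
[ 0.5906 -0.1963  0.136 ] [ 0.21  0.54 -0.21] 0.0004907112115288151 [ 0.0005 -0.0002  0.0017]
```

Contact is expected at about z 0.135. I'll press in small steps.

Call:
move_arm([
  [[0,0,0,0.001,0],[0,0,0,0.001,0],[0,0,0,0.001,0],[0,0,0,0.001,0],[0,0,0,0,0]],
])

```text
time: 17.38
tool_pos: [0.5912, -0.1965, 0.1347]
tool_rot: [0.001, 0.657, 0.754, 0.0]
contact_force: [-1.2, -0.3, 2.5]
gripper_width: -0.001
grasp_force: 1.5
```

```bash
python3 r.py
```

```text
[ 0.5912 -0.1965  0.1347] [-1.21 -0.26  2.53] -0.0010218085977943268 [ 0.0011 -0.0011 -0.0005]
```

Call:
move_arm([
  [[0,0,0,0.001,0],[0,0,0,0.001,0],[0,0,0,0,0]],
])

```text
time: 17.63
tool_pos: [0.5915, -0.1967, 0.1343]
tool_rot: [0.001, 0.657, 0.754, 0.0]
contact_force: [-1.3, 0.2, 6.7]
gripper_width: 0.001
grasp_force: 3.0
```

```bash
python3 r.py
```

```text
[ 0.5915 -0.1967  0.1343] [-1.26  0.16  6.66] 0.0005212334110470639 [ 0.0014 -0.0017 -0.0012]
```

Contact at 0.1347, stiffness is soft (about 3.5 N/mm). I'll continue.

Call:
move_arm([
  [[0,0,0,0.001,0],[0,0,0,0.001,0],[0,0,0,0.001,0],[0,0,0,0.001,0]],
])

```text
time: 17.97
tool_pos: [0.5921, -0.197, 0.1329]
tool_rot: [0.002, 0.657, 0.754, 0.001]
contact_force: [-0.8, 0.6, 9.9]
gripper_width: -0.001
grasp_force: 4.7
```

```bash
python3 r.py
```

```text
[ 0.5921 -0.197   0.1329] [-0.84  0.6   9.95] -0.0005335480407855633 [ 0.002  -0.0025 -0.0034]
```

Call:
move_arm([
  [[0,0,0,0.001,0],[0,0,0,0.001,0],[0,0,0,0.001,0]],
])

```text
time: 18.22
tool_pos: [0.5921, -0.1969, 0.1309]
tool_rot: [0.002, 0.657, 0.754, 0.001]
contact_force: [-0.6, -0.5, 7.1]
gripper_width: 0.002
grasp_force: 4.0
```

```bash
python3 r.py
```

```text
[ 0.5921 -0.1969  0.1309] [-0.57 -0.48  7.05] 0.0019914142582923866 [ 0.0019 -0.0026 -0.0069]
```

Call:
move_arm([
  [[0,0,0,0.001,0],[0,0,0,0.001,0],[0,0,0,0.001,0],[0,0,0,0.001,0],[0,0,0,0.001,0]],
])

```text
time: 18.63
tool_pos: [0.5922, -0.1969, 0.1278]
tool_rot: [0.002, 0.657, 0.754, 0.001]
contact_force: [0.6, -0.1, 6.4]
gripper_width: -0.003
grasp_force: 3.5
```

```bash
python3 r.py
```

```text
[ 0.5922 -0.1969  0.1278] [ 0.64 -0.07  6.41] -0.003069819379887179 [ 0.0019 -0.0027 -0.012 ]
```

Call:
move_arm([
  [[0,0,0,0.001,0],[0,0,0,0.001,0],[0,0,0,0.001,0],[0,0,0,0.001,0]],
])

```text
time: 18.97
tool_pos: [0.5921, -0.1968, 0.1252]
tool_rot: [0.002, 0.657, 0.754, 0.001]
contact_force: [0.1, 0.5, 7.4]
gripper_width: -0.002
grasp_force: 3.5
```

```bash
python3 r.py
```

```text
[ 0.5921 -0.1968  0.1252] [0.05 0.51 7.45] -0.002195468652124231 [ 0.0017 -0.0026 -0.0164]
```

Call:
move_arm([
  [[0,0,0,0.001,0],[0,0,0,0.001,0],[0,0,0,0.001,0],[0,0,0,0.001,0],[0,0,0,0,0]],
])

```text
time: 19.38
tool_pos: [0.5921, -0.1968, 0.1228]
tool_rot: [0.002, 0.657, 0.754, 0.001]
contact_force: [-0.8, 0.6, 6.7]
gripper_width: 0.001
grasp_force: 3.3
```

```bash
python3 r.py
```

```text
[ 0.5921 -0.1968  0.1228] [-0.78  0.59  6.74] 0.001361291442518585 [ 0.0017 -0.0026 -0.0204]
```

Call:
move_arm([
  [[0,0,0,0.001,0],[0,0,0,0.001,0],[0,0,0,0,0]],
])

```text
time: 19.63
tool_pos: [0.5923, -0.1968, 0.1217]
tool_rot: [0.002, 0.657, 0.754, 0.001]
contact_force: [0.6, 0.9, 7.1]
gripper_width: 0.001
grasp_force: 3.5
```

```bash
python3 r.py
```

```text
[ 0.5923 -0.1968  0.1217] [0.6  0.91 7.11] 0.0009526507962190293 [ 0.0017 -0.0028 -0.0222]
```

Call:
move_arm([
  [[0,0,0,0.001,0],[0,0,0,0.001,0],[0,0,0,0,0]],
])

```text
time: 19.88
tool_pos: [0.5925, -0.197, 0.1216]
tool_rot: [0.002, 0.657, 0.754, 0.001]
contact_force: [-0.6, 2.0, 10.7]
gripper_width: 0.002
grasp_force: 5.5
```

```bash
python3 r.py
```

```text
[ 0.5925 -0.197   0.1216] [-0.55  1.96 10.67] 0.0017539096430694912 [ 0.002  -0.0031 -0.0224]
```

Call:
move_arm([
  [[0,0,0,0.001,0],[0,0,0,0.001,0],[0,0,0,0,0]],
])

```text
time: 20.13
tool_pos: [0.5928, -0.197, 0.1214]
tool_rot: [0.002, 0.657, 0.754, 0.001]
contact_force: [-2.3, 1.7, 14.6]
gripper_width: 0.001
grasp_force: 7.3
```

```bash
python3 r.py
```

```text
[ 0.5928 -0.197   0.1214] [-2.29  1.68 14.59] 0.0007235254112322447 [ 0.0022 -0.0036 -0.0227]
```

The pin is stopped hard at tip height about 0.0965 with 14.6 N, so the head is on the guide. I'll retreat and check.

Call:
move_arm([
  [[0,0,0,-0.01,0],[0,0,0,-0.02,0],[0,0,0,-0.04,0],[0,0,0,-0.05,0],[0,0,0,-0.05,0]],
])

```text
time: 20.55
tool_pos: [0.5897, -0.1959, 0.219]
tool_rot: [-0.001, 0.657, 0.754, -0.0]
contact_force: [0.7, 0.4, 0.1]
gripper_width: 0.001
grasp_force: 0.0
```

Call:
move_arm([
  [[0,-0.04,0,-0.01,0],[0,-0.06,0,0,0],[0,-0.04,0,0,0],[0,0,0,0,0],[0,0,0,0,0]],
])

```text
time: 20.97
tool_pos: [0.6018, -0.2803, 0.2246]
tool_rot: [-0.001, 0.657, 0.754, 0.0]
contact_force: [-0.2, 0.3, 0.0]
gripper_width: -0.002
grasp_force: 0.0
```

Call:
move_arm([
  [[0,0,0,0,0],[0,0,0,0,0],[0,0,0,0,0],[0,0,0,0,0],[0,0,0,0,0]],
])

```text
time: 21.38
tool_pos: [0.6023, -0.2788, 0.2251]
tool_rot: [-0.0, 0.656, 0.755, -0.0]
contact_force: [-0.2, -0.2, -0.3]
gripper_width: -0.003
grasp_force: 0.0
```

```bash
python3 r.py; python3 - <<'E'
from h import *
save('wrist','wa.png');save('scene','sa.png')
f=lambda n,x,y,w: cv2.resize(cv2.imread(n)[y:y+w,x:x+w],(400,400),interpolation=cv2.INTER_CUBIC)
u,v=w2px('wrist',[.5904,-.196,.096]).astype(int);print(u,v,w2px('scene',[.5904,-.196,.096]))
cv2.imwrite('pics/fin.png',np.hstack([f('pics/wa.png',max(0,min(460,u-50)),max(0,min(320,v-50)),100),f('pics/sa.png',190,130,70)]))
E
```

```text
[ 0.6023 -0.2788  0.2251] [-0.23 -0.18 -0.32] -0.002575982480677587 [ 0.1394 -0.0005  0.1503]
284 101 [225.43273049 168.67356971]
```

View pics/fin.png

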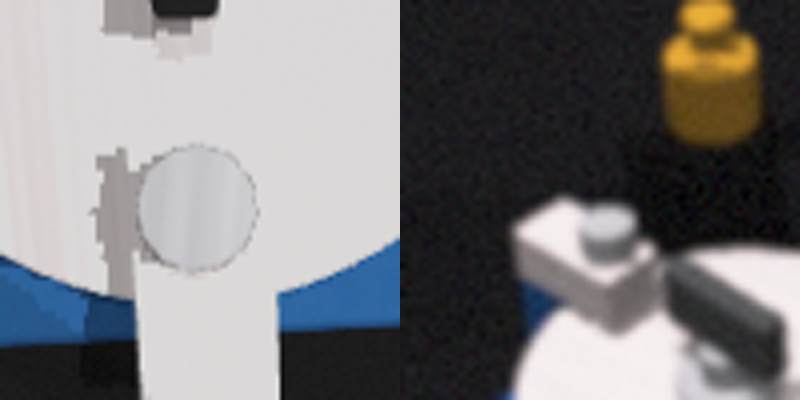

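The picture shows the head flush on the guide and upright (wrist crop (197,208), scene crop (608,232)). The arm is clear, so I'm handing in.

```bash
python3 -c "
from plant import job
print(job.job_done())"
```

```text
the job is handed in; nothing more can be done
None
```

The job is handed in: the index pin dropped through the turntable's hole and is pressed home with its head flush on the guide, locking the table. The arm was clear at about 21 s, and the short pin, weight and bottle were never touched; the hand-in call returned no verdict.

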